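Set the recipe stand's sprung leg to the mark and close its cam lever

ROBOT

A 6-joint arm with a two-finger parallel gripper is mounted at the origin on a cart in front of the work surface, level with it; the furniture and walls round the work are solid. World frame = base frame: x ahead of the robot, y to its left, z up, the work surface at z = 0. Lengths are in m, angles in rad, forces in N, time in s.
With the tool pointing down it reaches from about 0.3 to 0.75 m from the base axis. Payload 8.5 kg.
Tool frame: the origin (TCP) lies between the finger pads; the fingertips stand 17 mm ahead of it and the grasp point (between the pads) lies 2 mm behind it (manip.tip_extent is the distance from the TCP to the fingertips, in m); z points along the fingers, y is the line along which they close (so a half turn about z gives the same grasp; the last joint's range is limited). The gripper opens to 88 mm and grips with 3 to 60 N. Pads are 18 mm wide; open, the fingers measure 123 mm over their backs; the gripper's body (75 mm by 187 mm) begins 45 mm behind the grasp point.
Start: joints at [-1.324, 0.381, 1.297, -0, 1.464, -0.215], TCP at [0.245, -0.492, 0.256] pointing down, gripper open.
Joint ranges: [-3.11, 3.11], [-0.89, 2.33], [0.22, 2.48], [-1.42, 4.56], [0.17, 2.85], [-2.88, 2.88]. Speed limits (rad/s): [2.39, 2.39, 3.14, 3.14, 3.14, 3.14].

INTERFACE

Orientations are given as [roll, pitch, yaw] about the fixed x, y, z axes, in that order (R = Rz(yaw) Ry(pitch) Rx(roll)).
In Python, from rig import manip, camera, camera_model, job gives the robot as it stands. The module is installed in compiled form; this text tells all that it offers.
- The arm moves only by the tool jog_arm, never from a script. Its argument "rows" is a list of rows, each a list of 7 numbers: the shift along the tool's x, y, z in units of 40 mm (1.0 is 40 mm), then the turn, a rotation vector about the tool's x, y, z in rad, then the closure, from -1 (fully open) to 1 (shut). A call has exactly 5 rows; each row shifts and turns the commanded pose from where the row before left it, along the tool's axes as they then stand; what a row does not reach is not made up. A row lasts 1/12 s, in which the tool goes at most 41.7 mm and 7.16 degrees, less where a joint would pass 70% of its speed; a pose out of reach is approached as far as the arm can. A call is refused whole if a number of a shift passes 1 or a number of a turn 0.125, either way. A call with a gripper value outside its range is refused whole. The fingers move at their own pace and stop on an object; "force" is the grip in N (left out, the last holds). Time passes only in rows, so rows that do not move let the fingers close, or fill a call up. It gives the time, the measured TCP pose, the force, the opening and the grip force at its end, in the units of the state.
- manip.get_state(): the state, without advancing time (a new reading comes with each control period).
- camera(name): name is "scene" or "top" or "wrist"; returns (picture, depth): 384x512x3 uint8, red, green, blue; 384x512 float32, m along the optical axis (not along the pixel's ray), 0 where there is no reading.
- camera_model(name): a dict with "intrinsics" (3x3 intrinsics, pixels), "dist" ([k1, k2, p1, p2, k3] as OpenCV has them; the pictures are not rectified), "world_from_camera" (4x4, takes a point from camera to world coordinates); the wrist camera has in their place "hand_eye" (4x4, takes a point from camera to tool coordinates, whose origin is the TCP and whose axes are the flange's). Camera axes: x right, y down, z forward; pixel columns grow to the right and rows downward; lengths in m; the calibration is good to about 2 mm. A picture is of the moment at which its call begins: read the wrist's pose just before it. camera_model takes no time and is no camera call.
- job.close_job(): hands the job in; it is judged then, once.
The state is a dict: "time_s": time; "joint_positions": joint angles; "qd": joint speeds; "joint_efforts": joint torques, N m; "tool_pos": TCP position; "eef_rot": TCP orientation; "contact_force": force on the tool from outside, world axes, zero at the start; "moment": the same for the moment, N m; "opening": finger opening in m; "grip_force": force on a finger pad.
Only numpy, scipy, OpenCV 4.12 (cv2) and the standard library are available. Lean on these libraries where they do the work, as an engineer would, in place of code of your own. Each camera call takes 0.05 s, during which the arm holds its last target. There are 200 camera calls.

TASK

The recipe stand on the worktop has a sprung sliding leg with a white slotted head: press the head down until its top is level with the top of the blue marker clip, and while you hold it there slide the red cam lever tab, which stands up through the slot, all the way along the slot away from the clip so that it is fully closed. Do not close the lever before the leg is at the mark, do not let the leg slip off the mark, and leave the mug, tomato and glass alone. Finish still holding: keep the fingers pressed on the leg's head, level with the mark, and do not let go.

Things in the scene. Friction and masses are not known exactly. Their poses are not given: they have to be found in the camera images.
- stand: Recipe stand fixed to the worktop: dark foot plate 90 x 215 x 12 mm, black block, two aluminium sleeves, and at its -y end a thin steel gauge rod 145 mm high at y = -98 mm. Origin: on the worktop under the middle of the leg's head; z up; y runs along the head's slot, away from the gauge rod; the lever closes towards +y.
- leg_head (a point): Centre of the upper face of the leg's white head, a level plate 63 mm (x) by 146 mm (y) by 10 mm, axes as the stand's, 150 mm above the worktop at rest. A slot 11 mm wide (x) runs along its middle, y = -49 to +49 mm; closed fingertips laid across it rest on both sides. A lip 5 mm high runs along its -x edge. Two rods carry it into the sleeves.
- leg (a joint): How far the leg is pressed down, m: 0 at rest (top), 0.047 at its lower stop. A spring pushes it up: about 3.5 N at 0, 7.5 N at 0.020 and 11.5 N at 0.040. The cam lever, even when closed, does not carry it: let go, it springs up again.
- mark_top (a point): Centre of the upper face of the blue marker clip, a fixed block 22 x 18 x 10 mm on the gauge rod, 98 mm in -y from the middle of the head. Its upper face is 110 to 130 mm above the worktop, another height in every run. The leg is at its mark when the head's upper face is at this height.
- cam (a joint): How far the cam lever is closed, m: 0 fully open, 0.032 fully closed at its stop; it starts at 0 to 0.006. It stays where it is left and moves with 2 to 3 N.
- cam_tab (a point): Top centre of the cam lever's red tab, 7 mm (x) by 14 mm (y), which stands up through the slot; its top stays 165 mm above the worktop, 35 to 55 mm above the head at the mark. It slides along the stand's y: at -8 mm in the stand's frame when fully open, +24 mm when closed. Push its -y face (7 mm from this point) towards +y.
- mug: Bystander: white espresso mug, 62 x 92 x 51 mm, loose; origin under its centre.
- tomato: Bystander: red tomato, 58 mm wide, 62 mm high, loose; origin under its centre.
- glass: Bystander: clear drinking glass, 81 mm wide, 93 mm high, loose; origin under its centre.
Things that resemble listed ones, but are neither listed nor needed, are in the scene too. Leave any pink look-alike of the stand alone.

How it is judged:
By the outcome, as a careful person would: the job done as asked, in the order asked, and still so for the second after the job is handed in, while the arm keeps its last pose, push and grip.
It also fails if it takes over 34 s, if anything falls off the work surface, if the arm or the gripper's body presses on something with over 40 N, if the wrist force passes 120 N, or if a joint passes its speed limit or range.

## Working session

There is one attempt and no reset: what is moved stays moved. The work goes in short steps, Python scripts to look and compute and a tool call to move; the robot and the scene stay as the last step left them, time stands still between calls to the robot, and variables do not carry over. Pictures are saved under pics/ and viewed, at most 10 in all, crops included, and the job is handed in when it is done.

Besides the shell and the picture viewer there is one more tool, called after "Request:" by a JSON object that holds its "method" and its "body", one argument or row to a line. jog_arm: Moves the arm, as the interface text tells. Its arguments: {"type":"object","properties":{"rows":{"type":"array"},"force":{"type":"number"}},"required":["rows"]}

```bash
mkdir -p pics
cat > h.py <<'E'
import numpy as np, cv2
from rig import manip, camera, camera_model, job
from scipy.spatial.transform import Rotation as R
def W(name,st=None):
    m=camera_model(name)
    if 'world_from_camera' in m: return m,np.array(m['world_from_camera'])
    T=np.eye(4);T[:3,3]=st['tool_pos'];T[:3,:3]=R.from_euler('xyz',st['eef_rot']).as_matrix()
    return m,T@np.array(m['hand_eye'])
def rays(m,T,px):
    p=cv2.undistortPoints(np.array(px,float).reshape(-1,1,2),np.array(m['intrinsics']),np.array(m['dist'],float)).reshape(-1,2)
    return np.c_[p,np.ones(len(p))]@T[:3,:3].T,T[:3,3]
def onplane(m,T,px,z):
    d,o=rays(m,T,px); return o+d*((z-o[2])/d[:,2])[:,None]
def bydepth(m,T,px,dep):
    d,o=rays(m,T,px); return o+d*np.array(dep)[:,None]
E
python3 - <<'E'
from h import *
st=manip.get_state();print(st, manip.tip_extent)
for n in('scene','top'):
    p,d=camera(n);np.savez('pics/%s.npz'%n,p=p,d=d)
    cv2.imwrite('pics/%s.png'%n,p[:,:,::-1])
    print(W(n)[1].round(3))
E
```

```text
{'time_s': 0.0, 'joint_positions': array([-1.32430995e+00,  3.81172407e-01,  1.29823433e+00, -1.53323361e-05,
        1.46361027e+00, -2.15301740e-01]), 'qd': array([ 0.00025246, -0.00079682,  0.00123121,  0.00124036, -0.00078641,
       -0.00162115]), 'joint_efforts': array([-5.19390851e-04, -4.37934208e+01, -2.24556237e+01,  7.13410671e-02,
        3.52813234e-02, -1.17010550e-04]), 'tool_pos': array([ 0.24498243, -0.49214152,  0.25515934]), 'eef_rot': array([-3.14019793e+00, -2.89412029e-04,  4.61789562e-01]), 'contact_force': array([0.63870795, 0.04560408, 0.09606667]), 'moment': array([-0.02775462,  0.01471732,  0.01015846]), 'grip_force': 0.0, 'opening': 0.08813448337548596} 0.017
[[-0.635 -0.499  0.59  -0.114]
 [-0.772  0.392 -0.5    0.425]
 [ 0.018 -0.773 -0.634  0.786]
 [ 0.     0.     0.     1.   ]]
[[-0.017 -0.985  0.171  0.256]
 [-0.995  0.033  0.092 -0.241]
 [-0.097 -0.168 -0.981  1.465]
 [ 0.     0.     0.     1.   ]]
```

View pics/scene.png

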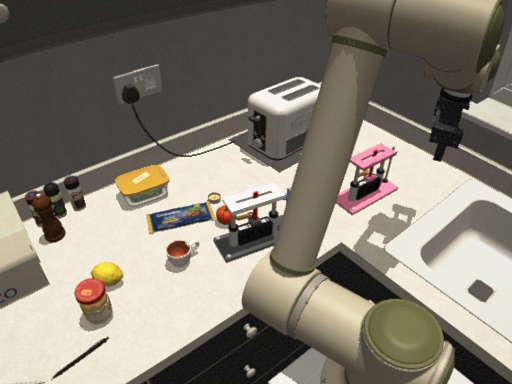

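View pics/top.png

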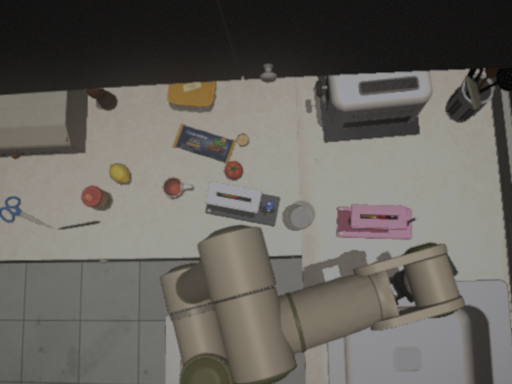

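The scene view shows the white-headed stand near (255,200) and the pink look-alike at (370,180). In the top view the head is at about (235,197), the blue clip at (269,207), the glass at (300,215), the tomato at (234,170) and the mug at (173,188).

Run:
```python
from h import *
T=np.load('pics/top.npz');S=np.load('pics/scene.npz')
a=cv2.resize(T['p'][160:235,190:320],None,fx=6,fy=6,interpolation=cv2.INTER_CUBIC)
b=cv2.resize(S['p'][170:270,200:300],None,fx=6,fy=6,interpolation=cv2.INTER_CUBIC)
cv2.imwrite('pics/c1.png',a[:,:,::-1]);cv2.imwrite('pics/c2.png',b[:,:,::-1])
for n,D,box in(('top',T,(160,235,190,320)),('scene',S,(170,270,200,300))):
    m,M=W(n);p=D['p'].astype(int);d=D['d']
    y0,y1,x0,x1=box
    vv,uu=np.mgrid[y0:y1,x0:x1];P=bydepth(m,M,np.c_[uu.ravel(),vv.ravel()],d[y0:y1,x0:x1].ravel())
    c=p[y0:y1,x0:x1].reshape(-1,3);px=np.c_[uu.ravel(),vv.ravel()]
    h=cv2.cvtColor(c.astype(np.uint8)[None],cv2.COLOR_RGB2HSV)[0]
    for nm,k in(('blue',(h[:,0]>100)&(h[:,0]<130)&(h[:,1]>110)&(h[:,2]>60)),('red',((h[:,0]<8)|(h[:,0]>172))&(h[:,1]>130)&(P[:,2]>.09)),('head',(h[:,1]<50)&(P[:,2]>.13)&(P[:,2]<.17))):
        print(n,nm,k.sum(),px[k].mean(0).round(1),np.median(P[k],0).round(3),P[k].min(0).round(3),P[k].max(0).round(3))
    k=(h[:,1]<50)&(P[:,2]>.135)&(P[:,2]<.17)
    r=cv2.minAreaRect(P[k][:,:2].astype(np.float32)*1000);print(r)
```

```text
top blue 25 [268.8 205.9] [ 0.45  -0.164  0.12 ] [ 0.444 -0.173  0.114] [ 0.461 -0.153  0.125]
top red 10 [234.2 190.8] [ 0.472 -0.074  0.165] [ 0.256 -0.241  0.156] [ 0.475 -0.067  1.465]
top head 1102 [233.3 197. ] [ 0.473 -0.069  0.151] [ 0.429 -0.166  0.133] [0.518 0.009 0.161]
((471.5726013183594, -80.95211791992188), (174.46188354492188, 63.459381103515625), 77.6947021484375)
scene blue 63 [213.4 212.3] [ 0.623 -0.016  0.01 ] [-0.114 -0.161  0.005] [0.672 0.425 0.786]
scene red 49 [254.3 203.9] [ 0.471 -0.068  0.112] [-0.114 -0.074  0.09 ] [0.476 0.425 0.786]
scene head 1069 [253.9 198.4] [ 0.469 -0.062  0.149] [ 0.428 -0.167  0.13 ] [0.521 0.01  0.163]
((470.2906188964844, -81.01058197021484), (174.443603515625, 65.91204833984375), 76.67646026611328)
```

View pics/c1.png

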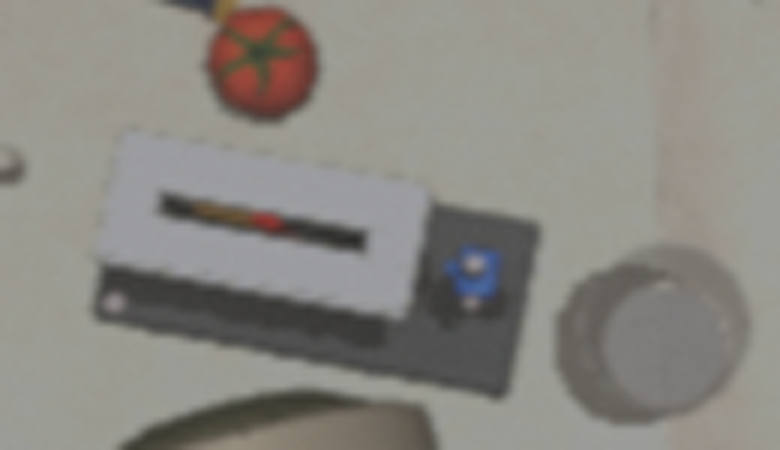

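View pics/c2.png

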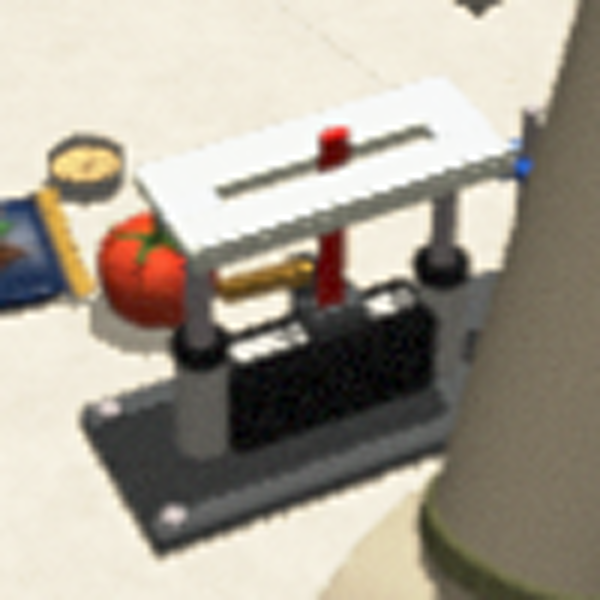

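Request:
{"method": "jog_arm", "body": {
  "rows": [
    [0, 0, -0.2, 0, 0, -0.088, 1],
    [0, 0, -0.2, 0, 0, -0.088, 1],
    [0, 0, -0.2, 0, 0, -0.088, 1],
    [0, 0, -0.2, 0, 0, -0.088, 1],
    [0, 0, -0.2, 0, 0, -0.088, 1]
  ],
  "force": 10
}}

```text
time_s: 0.52
tool_pos: [0.245, -0.4922, 0.2958]
eef_rot: [-3.141, -0.001, 0.906]
contact_force: [0.7, -0.9, -0.6]
opening: 0.0569
grip_force: 0.0
```

Request:
{"method": "jog_arm", "body": {
  "rows": [
    [0, 0, -0.2, 0, 0, -0.088, 1],
    [0, 0, -0.2, 0, 0, -0.088, 1],
    [0, 0, -0.2, 0, 0, -0.088, 1],
    [0, 0, -0.2, 0, 0, -0.088, 1],
    [0, 0, -0.2, 0, 0, -0.088, 1]
  ]
}}

```text
time_s: 0.93
tool_pos: [0.245, -0.4923, 0.3357]
eef_rot: [-3.141, -0.001, 1.346]
contact_force: [-0.1, 0.4, -0.3]
opening: 0.0238
grip_force: 0.0
```

Run:
```python
from h import *
st=manip.get_state();print(st['tool_pos'],st['eef_rot'],st['opening'],st['joint_positions'].round(2))
print(np.array(camera_model('wrist')['hand_eye']).round(3))
D=np.load('pics/top.npz');m,M=W('top');p=D['p'];h=cv2.cvtColor(p,cv2.COLOR_RGB2HSV)
k=np.zeros(p.shape[:2],np.uint8);vv,uu=np.mgrid[160:235,190:262]
P=bydepth(m,M,np.c_[uu.ravel(),vv.ravel()],D['d'][160:235,190:262].ravel())[:,2].reshape(uu.shape)
k[160:235,190:262]=(P>.13)*255
c=max(cv2.findContours(k,0,2)[0],key=cv2.contourArea)
Q=onplane(m,M,c.reshape(-1,2),.150);print(cv2.minAreaRect((Q[:,:2]*1000).astype(np.float32)))
s=onplane(m,M,[[190+160/6,160+203/6],[190+366/6,160+240/6]],.15);print(s.mean(0),np.linalg.norm(s[0]-s[1]),np.arctan2(*(s[0]-s[1])[[1,0]]))
Rm=R.from_euler('xyz',st['eef_rot']).as_matrix()
y=1.345
for g in([.445,-.12,.34],):print(Rm.T@(np.array(g)-st['tool_pos'])/.04)
```

```text
[ 0.24500073 -0.49226606  0.33574754] [-3.14116410e+00 -8.37247930e-04  1.34611831e+00] 0.02380122601764363 [-1.32  0.34  1.13 -0.    1.67 -1.1 ]
[[-0.001 -0.954 -0.3    0.078]
 [ 1.    -0.001  0.    -0.001]
 [-0.    -0.3    0.954 -0.129]
 [ 0.     0.     0.     1.   ]]
((474.3163757324219, -66.44342803955078), (149.6168212890625, 64.08660888671875), 77.18875885009766)
[ 0.47371956 -0.07034567  0.15      ] 0.09631015211923334 1.360771090379326
[10.18678085  2.80081745 -0.09898299]
```

Request:
{"method": "jog_arm", "body": {
  "rows": [
    [0.4, 0.1, 0, 0, 0, 0, 1],
    [0.7, 0.2, 0, 0, 0, 0, 1],
    [0.9, 0.25, 0, 0, 0, 0, 1],
    [0.9, 0.25, 0, 0, 0, 0, 1],
    [0.9, 0.25, 0, 0, 0, 0, 1]
  ]
}}

```text
time_s: 1.35
tool_pos: [0.3208, -0.3523, 0.3354]
eef_rot: [-3.141, -0.001, 1.341]
contact_force: [1.3, 0.3, -0.7]
opening: 0.0002
grip_force: 0.0
```

Request:
{"method": "jog_arm", "body": {
  "rows": [
    [0.9, 0.25, 0, 0, 0, 0, 1],
    [0.9, 0.25, 0, 0, 0, 0, 1],
    [0.9, 0.25, 0, 0, 0, 0, 1],
    [0.9, 0.25, 0, 0, 0, 0, 1],
    [0.9, 0.25, 0, 0, 0, 0, 1]
  ]
}}

```text
time_s: 1.77
tool_pos: [0.4104, -0.1881, 0.3356]
eef_rot: [-3.141, -0.0, 1.342]
contact_force: [0.6, 0.5, 0.5]
opening: 0.0007
grip_force: 0.0
```

Request:
{"method": "jog_arm", "body": {
  "rows": [
    [0.9, 0.25, 0, 0, 0, 0, 1],
    [0.6, 0.1, 0, 0, 0, 0, 1],
    [0.3, 0, 0, 0, 0, 0, 1],
    [0, 0, 0, 0, 0, 0, 1],
    [0, 0, 0, 0, 0, 0, 1]
  ]
}}

```text
time_s: 2.18
tool_pos: [0.4399, -0.1228, 0.3356]
eef_rot: [-3.141, 0.0, 1.343]
contact_force: [-0.1, 0.1, -0.8]
opening: 0.0007
grip_force: 0.0
```

Run:
```python
from h import *
st=manip.get_state();print(st['tool_pos'],st['eef_rot'],st['opening'])
ds=[]
for i in range(4):
    p,d=camera('wrist');ds.append(d)
np.savez('pics/w.npz',p=p,d=np.median(ds,0),pos=st['tool_pos'],rot=st['eef_rot'])
cv2.imwrite('pics/w.png',p[:,:,::-1])
```

```text
[ 0.43993619 -0.12283523  0.33557696] [-3.14113706e+00  1.21600433e-04  1.34311158e+00] 0.0006657923162850398
```

View pics/w.png

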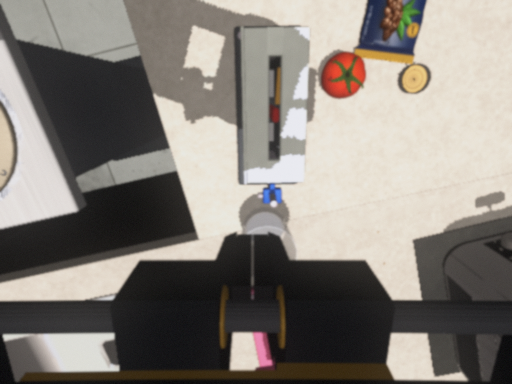

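The wrist view shows the head at columns 238–310, rows 26–184, the slot at column 275, rows 57–160, the tab near (275,115) and the clip at (272,194). The fingertips are near (250,240).

```bash
cat > meas.py <<'E'
from h import *
def meas(p,d,pos,rot):
    m,M=W('wrist',dict(tool_pos=pos,eef_rot=rot))
    h=cv2.cvtColor(p,cv2.COLOR_RGB2HSV).astype(int)
    vv,uu=np.mgrid[0:384,0:512];px=np.c_[uu.ravel(),vv.ravel()]
    P=bydepth(m,M,px,d.ravel());H=h.reshape(-1,3)
    near=(np.hypot(P[:,0]-.46,P[:,1]+.09)<.13)&(d.ravel()>0)&(px[:,1]<232)
    head=near&(P[:,2]>.105)&(P[:,2]<.156)&(H[:,1]<60)&(H[:,2]>90)
    blue=near&(H[:,0]>100)&(H[:,0]<130)&(H[:,1]>120)
    red=near&((H[:,0]<8)|(H[:,0]>172))&(H[:,1]>120)&(P[:,2]>.12)
    for n,k in(('head',head),('blue',blue),('red',red)):
        print(n,k.sum(),px[k].mean(0).round(1),np.median(P[k],0).round(4),'z pct',np.percentile(P[k][:,2],[5,25,50,75,95]).round(4))
    q=np.zeros(d.size,np.uint8);q[head]=255
    c=max(cv2.findContours(q.reshape(d.shape),0,1)[0],key=cv2.contourArea).reshape(-1,2)
    zh=np.median(P[head][:,2]);print('headrect',zh,cv2.minAreaRect((onplane(m,M,c,zh)[:,:2]*1000).astype(np.float32)))
    return P,H,head,blue,red,px,m,M
E
python3 - <<'E'
from meas import *
D=np.load('pics/w.npz');P,H,head,blue,red,px,m,M=meas(D['p'],D['d'],D['pos'],D['rot'])
for u,v,z in zip(px[blue][:,0],px[blue][:,1],P[blue][:,2]):print((u,v,round(z*1000)),end=' ')
# slot: dark pixels within head bbox
s=onplane(m,M,[[275,57],[275.5,160],[275,109]],.15);print('\n',s,np.arctan2(*(s[0]-s[1])[[1,0]]))
E
```

```text
head 9093 [274.6 103.1] [ 0.4754 -0.0595  0.1501] z pct [0.1491 0.1497 0.1501 0.1504 0.1542]
blue 208 [271.5 193.7] [ 0.4544 -0.1598  0.1191] z pct [0.1177 0.1188 0.1191 0.1195 0.1199]
red 111 [274.6 114. ] [ 0.4732 -0.0697  0.1641] z pct [0.1429 0.1612 0.1641 0.1648 0.1653]
headrect 0.15006456022533504 ((474.3664855957031, -67.89728546142578), (146.8507537841797, 63.300167083740234), 77.9818115234375)
(np.int64(270), np.int64(184), 118) (np.int64(271), np.int64(184), 119) (np.int64(272), np.int64(184), 119) (np.int64(273), np.int64(184), 118) (np.int64(270), np.int64(185), 119) (np.int64(271), np.int64(185), 119) (np.int64(272), np.int64(185), 119) (np.int64(273), np.int64(185), 118) (np.int64(270), np.int64(186), 119) (np.int64(271), np.int64(186), 119) (np.int64(272), np.int64(186), 119) (np.int64(273), np.int64(186), 119) (np.int64(269), np.int64(187), 102) (np.int64(270), np.int64(187), 119) (np.int64(271), np.int64(187), 119) (np.int64(272), np.int64(187), 119) (np.int64(273), np.int64(187), 119) (np.int64(274), np.int64(187), 120) (np.int64(268), np.int64(188), 115) (np.int64(
[... 6231 characters left out ...]
), np.int64(201), 120) (np.int64(267), np.int64(201), 120) (np.int64(268), np.int64(201), 119) (np.int64(269), np.int64(201), 119) (np.int64(277), np.int64(201), 119) (np.int64(278), np.int64(201), 120) (np.int64(279), np.int64(201), 119) (np.int64(280), np.int64(201), 120) (np.int64(264), np.int64(202), 119) (np.int64(265), np.int64(202), 119) (np.int64(266), np.int64(202), 119) (np.int64(267), np.int64(202), 120) (np.int64(268), np.int64(202), 120) (np.int64(278), np.int64(202), 119) (np.int64(279), np.int64(202), 119) (np.int64(280), np.int64(202), 119) 
 [[ 0.48474994 -0.02089429  0.15      ]
 [ 0.4655015  -0.11563113  0.15      ]
 [ 0.47529291 -0.06627846  0.15      ]] 1.370346877922263
```

Request:
{"method": "jog_arm", "body": {
  "rows": [
    [0.26, 0.18, 0, 0, 0, -0.009, 1],
    [0.26, 0.18, 0.2, 0, 0, -0.009, 1],
    [0.26, 0.18, 0.5, 0, 0, 0, 1],
    [0, 0, 0.7, 0, 0, 0, 1],
    [0, 0, 0.7, 0, 0, 0, 1]
  ]
}}

```text
time_s: 2.8
tool_pos: [0.4681, -0.0978, 0.251]
eef_rot: [3.14, 0.0, 1.359]
contact_force: [0.2, 0.2, -0.3]
opening: 0.0003
grip_force: 0.0
```

Request:
{"method": "jog_arm", "body": {
  "rows": [
    [0, 0, 0.6, 0, 0, 0, 1],
    [0, 0, 0.5, 0, 0, 0, 1],
    [0, 0, 0.4, 0, 0, 0, 1],
    [0, 0, 0, 0, 0, 0, 1],
    [0, 0, 0, 0, 0, 0, 1]
  ]
}}

```text
time_s: 3.22
tool_pos: [0.4678, -0.0979, 0.1917]
eef_rot: [-3.141, -0.0, 1.359]
contact_force: [0.9, -1.0, 0.5]
opening: 0.0005
grip_force: 0.0
```

Run:
```python
from meas import *
st=manip.get_state();print(st['tool_pos'],st['eef_rot'],st['opening'],st['contact_force'])
c=np.array([.4744,-.0679]);a=1.361
ds=[]
for i in range(4):
    p,d=camera('wrist');ds.append(d)
d=np.median(ds,0);cv2.imwrite('pics/w2.png',p[:,:,::-1])
P,H,head,blue,red,px,m,M=meas(p,d,st['tool_pos'],st['eef_rot'])
f=lambda q:((q-c)@np.array([np.sin(a),-np.cos(a)]),(q-c)@np.array([np.cos(a),np.sin(a)]))
print('tcp stand',f(st['tool_pos'][:2]))
t=P[red&(P[:,2]>.1615)];print('tab',f(t[:,:2].mean(0)),f(t[:,:2])[1].min(),f(t[:,:2])[1].max())
```

```text
[ 0.46776528 -0.09789187  0.19174194] [-3.14053655e+00 -2.01558773e-04  1.35873902e+00] 0.000547024958479681 [ 0.879724   -1.03790575  0.49311192]
head 19552 [251.8 129.2] [ 0.4808 -0.0379  0.1493] z pct [0.1486 0.149  0.1493 0.1496 0.1535]meas.py:12: RuntimeWarning: Mean of empty slice.
  print(n,k.sum(),px[k].mean(0).round(1),np.median(P[k],0).round(4),'z pct',np.percentile(P[k][:,2],[5,25,50,75,95]).round(4))
  ret = um.true_divide(
  return _methods._mean(a, axis=axis, dtype=dtype,
Traceback (most recent call last):
  File "meas.py", line 12, in meas
    print(n,k.sum(),px[k].mean(0).round(1),np.median(P[k],0).round(4),'z pct',np.percentile(P[k][:,2],[5,25,50,75,95]).round(4))
                                                                              ~~~~~~~~~~~~~^^^^^^^^^^^^^^^^^^^^^^^^^^^
IndexError: index -1 is out of bounds for axis 0 with size 0
```

View pics/w2.png

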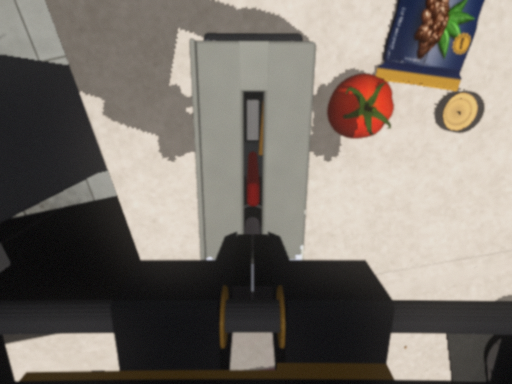

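The tab lines up with the fingers: tab top at about (253,193) with its lower edge near row 207, and the fingertips starting at row 235. Next I check the gap between them in numbers.

Run:
```python
from meas import *
st=manip.get_state();m,M=W('wrist',st)
c=np.array([.4744,-.0679]);a=1.361
f=lambda q:np.c_[(q-c)@np.array([np.sin(a),-np.cos(a)]),(q-c)@np.array([np.cos(a),np.sin(a)])].round(4)
print('tcp stand',f(st['tool_pos'][None,:2]))
p=cv2.imread('pics/w2.png')[:,:,::-1];h=cv2.cvtColor(np.ascontiguousarray(p),cv2.COLOR_RGB2HSV)
k=((h[:,:,0]<8)|(h[:,:,0]>172))&(h[:,:,1]>120);k[:,:235]=0;k[:,270:]=0
v,u=np.nonzero(k);print(v.min(),v.max(),u.min(),u.max())
print(f(onplane(m,M,[[253,v.max()+.5],[u[v>195].mean(),195]],.165)[:,:2]))
```

```text
tcp stand [[ 0.0002 -0.0304]]
152 206 246 259
[[ 0.0001 -0.01  ]
 [ 0.0001 -0.0035]]
```

Request:
{"method": "jog_arm", "body": {
  "rows": [
    [0, 0, 0.3, 0, 0, 0, 1],
    [0, 0, 0.3, 0, 0, 0, 1],
    [0, 0, 0.3, 0, 0, 0, 1],
    [0, 0, 0.2, 0, 0, 0, 1],
    [0, 0, 0, 0, 0, 0, 1]
  ]
}}

```text
time_s: 3.83
tool_pos: [0.4684, -0.0975, 0.148]
eef_rot: [3.14, 0.0, 1.36]
contact_force: [-0.0, 0.1, 6.1]
opening: 0.0004
grip_force: 3.5
```

Request:
{"method": "jog_arm", "body": {
  "rows": [
    [0, 0, 0.15, 0, 0, 0, 1],
    [0, 0, 0.12, 0, 0, 0, 1],
    [0, 0, 0, 0, 0, 0, 1],
    [0, 0, 0, 0, 0, 0, 1],
    [0, 0, 0, 0, 0, 0, 1]
  ]
}}

```text
time_s: 4.25
tool_pos: [0.4684, -0.0976, 0.1385]
eef_rot: [3.139, 0.001, 1.36]
contact_force: [-2.4, 0.7, 9.2]
opening: 0.0006
grip_force: 4.5
```

Run:
```python
from meas import *
st=manip.get_state();m,M=W('wrist',st);print(st['tool_pos'],st['eef_rot'],st['contact_force'])
ds=[camera('wrist') for _ in range(4)];d=np.median([x[1] for x in ds],0);p=ds[-1][0]
cv2.imwrite('pics/w3.png',p[:,:,::-1])
vv,uu=np.mgrid[60:200,215:235];z=bydepth(m,M,np.c_[uu.ravel(),vv.ravel()],d[60:200,215:235].ravel())[:,2]
print('head z',np.percentile(z,[5,25,50,75,95]))
m,M=W('scene');p,d=camera('scene');cv2.imwrite('pics/s3.png',p[:,:,::-1])
```

```text
[ 0.4684345  -0.09755663  0.13852397] [3.13906459e+00 7.36191535e-04 1.35990478e+00] [-2.39436517  0.74803335  9.20435909]
head z [0.12068789 0.12099883 0.12122852 0.12146493 0.12181535]
```

Request:
{"method": "jog_arm", "body": {
  "rows": [
    [0, 0, 0.06, 0, 0, 0, 1],
    [0, 0, 0, 0, 0, 0, 1],
    [0, 0, 0, 0, 0, 0, 1],
    [0, 0, 0, 0, 0, 0, 1],
    [0, 0, 0, 0, 0, 0, 1]
  ]
}}

```text
time_s: 4.92
tool_pos: [0.4684, -0.0976, 0.1362]
eef_rot: [3.139, 0.001, 1.36]
contact_force: [-2.3, 0.3, 9.2]
opening: 0.0001
grip_force: 4.7
```

```bash
cat > hz.py <<'E'
from meas import *
st=manip.get_state();m,M=W('wrist',st);print(st['tool_pos'],st['eef_rot'],st['contact_force'])
ds=[camera('wrist') for _ in range(4)];d=np.median([x[1] for x in ds],0);p=ds[-1][0]
cv2.imwrite('pics/wl.png',p[:,:,::-1])
h=cv2.cvtColor(p,cv2.COLOR_RGB2HSV)
vv,uu=np.mgrid[60:200,215:235];z=bydepth(m,M,np.c_[uu.ravel(),vv.ravel()],d[60:200,215:235].ravel())[:,2]
print('head z',np.percentile(z,[5,50,95]))
k=((h[:,:,0]<8)|(h[:,:,0]>172))&(h[:,:,1]>120);k[:,:235]=0;k[:,270:]=0
v,u=np.nonzero(k);P=bydepth(m,M,np.c_[u,v],d[v,u]);t=P[abs(P[:,2]-.1645)<.002]
y=(t[:,:2]-[.4744,-.0679])@np.array([np.cos(1.361),np.sin(1.361)]);print('tab y',y.min(),np.median(y),y.max(),len(y))
print('tcp y',(st['tool_pos'][:2]-[.4744,-.0679])@np.array([np.cos(1.361),np.sin(1.361)]))
E
python3 hz.py
```

```text
[ 0.4684122  -0.09755501  0.13624534] [3.13889385e+00 7.92791630e-04 1.35986978e+00] [-2.34063353  0.3342299   9.22819439]
head z [0.11842503 0.11895864 0.1195188 ]
tab y -0.010324493400342315 -0.0027630441271333864 0.0031361740958089275 569
tcp y -0.030251793716705534
```

Request:
{"method": "jog_arm", "body": {
  "rows": [
    [0.1, 0, 0, 0, 0, 0, 1],
    [0.1, 0, 0, 0, 0, 0, 1],
    [0.1, 0, 0, 0, 0, 0, 1],
    [0.1, 0, 0, 0, 0, 0, 1],
    [0, 0, 0, 0, 0, 0, 1]
  ]
}}

```text
time_s: 5.53
tool_pos: [0.4726, -0.0829, 0.1366]
eef_rot: [3.136, 0.003, 1.36]
contact_force: [-0.9, -5.4, 9.4]
opening: 0.0008
grip_force: 5.5
```

```bash
python3 hz.py
```

```text
[ 0.47260237 -0.08292598  0.13664153] [3.13619449 0.00337412 1.360347  ] [-0.88684296 -5.37861698  9.36525898]
head z [0.01223641 0.11928333 0.11989387]
tab y -0.005637100913579161 0.0026102917506524975 0.008359508257390963 535
tcp y -0.015070889699354304
```

Request:
{"method": "jog_arm", "body": {
  "rows": [
    [0.1, 0, 0.01, 0, 0, 0, 1],
    [0.1, 0, 0, 0, 0, 0, 1],
    [0.1, 0, 0, 0, 0, 0, 1],
    [0.1, 0, 0, 0, 0, 0, 1],
    [0, 0, 0, 0, 0, 0, 1]
  ]
}}

```text
time_s: 6.15
tool_pos: [0.4761, -0.0674, 0.1364]
eef_rot: [3.136, 0.003, 1.36]
contact_force: [-0.5, -6.3, 10.4]
opening: 0.0008
grip_force: 5.6
```

```bash
python3 hz.py
```

```text
[ 0.47613274 -0.06736989  0.13640317] [3.13558888 0.00336535 1.36023699] [-0.53543484 -6.26711059 10.42379022]
head z [0.01069011 0.11883759 0.11958836]
tab y 0.010514973085830923 0.01853696872903852 0.02446668857888398 539
tcp y 0.0008793466614501655
```

Request:
{"method": "jog_arm", "body": {
  "rows": [
    [0.05, 0, 0.005, 0, 0, 0, 1],
    [0.05, 0, 0, 0, 0, 0, 1],
    [0.05, 0, 0, 0, 0, 0, 1],
    [0.03, 0, 0, 0, 0, 0, 1],
    [0, 0, 0, 0, 0, 0, 1]
  ]
}}

```text
time_s: 6.77
tool_pos: [0.4776, -0.061, 0.1363]
eef_rot: [3.135, 0.004, 1.36]
contact_force: [-2.7, -9.5, 11.2]
opening: 0.0006
grip_force: 8.7
```

```bash
python3 hz.py
```

```text
[ 0.47758617 -0.06101555  0.13631778] [3.13547067 0.00431692 1.36013942] [-2.68020524 -9.47631582 11.22385885]
head z [6.81021556e-05 1.18515116e-01 1.19476130e-01]
tab y 0.01681760873794173 0.024686986407689255 0.030719667619153998 549
tcp y 0.007397047996032509
```

Request:
{"method": "jog_arm", "body": {
  "rows": [
    [0.02, 0, 0, 0, 0, 0, 1],
    [0.02, 0, 0, 0, 0, 0, 1],
    [0, 0, 0, 0, 0, 0, 1],
    [0, 0, 0, 0, 0, 0, 1],
    [0, 0, 0, 0, 0, 0, 1]
  ]
}}

```text
time_s: 7.38
tool_pos: [0.4777, -0.0607, 0.1363]
eef_rot: [3.136, 0.007, 1.36]
contact_force: [-5.3, -18.4, 11.0]
opening: 0.0003
grip_force: 12.1
```

```bash
python3 hz.py
python3 - <<'E'
from h import *
for n,b in(('scene',(150,270,180,320)),('top',(150,240,180,320))):
    p,d=camera(n);y0,y1,x0,x1=b;cv2.imwrite('pics/f_%s.png'%n,cv2.resize(p[y0:y1,x0:x1],None,fx=4,fy=4,interpolation=2)[:,:,::-1])
E
```

```text
[ 0.4776687  -0.0607286   0.13633503] [3.13573216 0.00660144 1.35992717] [ -5.29270323 -18.36683157  11.04768219]
head z [8.83153370e-05 1.18559178e-01 1.19500365e-01]
tab y 0.017083289062697897 0.024834789301528968 0.030933904720707964 543
tcp y 0.007694899963430275
```

View pics/f_scene.png

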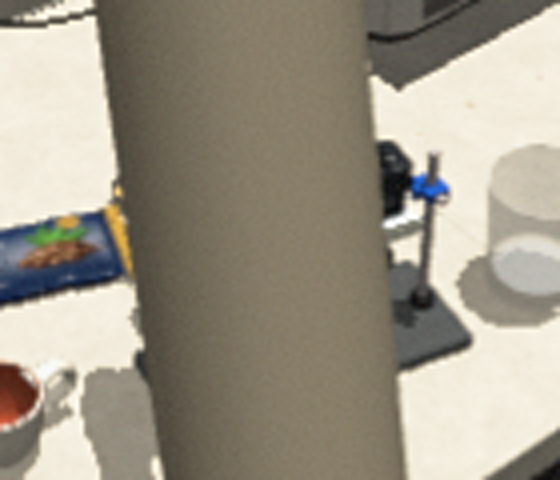

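View pics/wl.png

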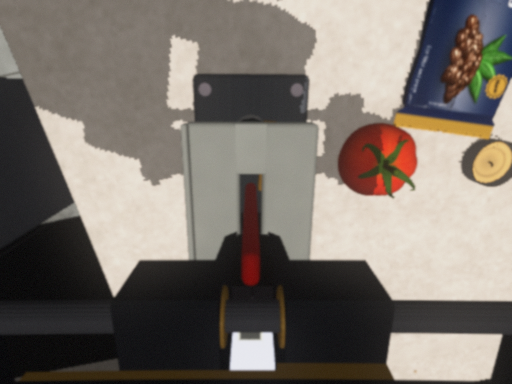

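The wrist view shows the tab at about (251,270), pressed against the fingers, and the fingers on the head. The scene crop shows the clip (430,187) beside the visible end of the head (405,215). Now I compare the heights of those two in the scene camera.

Run:
```python
from h import *
m,M=W('scene');ds=[camera('scene') for _ in range(4)];p=ds[0][0];d=np.median([x[1] for x in ds],0)
h=cv2.cvtColor(p,cv2.COLOR_RGB2HSV).astype(int)
vv,uu=np.mgrid[190:215,270:300];v=vv.ravel();u=uu.ravel();P=bydepth(m,M,np.c_[u,v],d[v,u]);H=h[v,u]
b=(H[:,0]>100)&(H[:,0]<130)&(H[:,1]>120);w=(H[:,1]<40)&(H[:,2]>190)&(P[:,2]>.1)&(P[:,2]<.14)
for k in(b,w):print(k.sum(),np.percentile(P[k][:,2],[5,25,50,75,90,97]).round(4),np.c_[u,v][k].mean(0))
print(manip.get_state()['time_s'])
```

```text
37 [0.114  0.1174 0.118  0.119  0.2092 0.2125] [286.02702703 196.45945946]
28 [0.1105 0.1172 0.1182 0.122  0.1237 0.1241] [282.82142857 202.92857143]
7.8833
```

```bash
python3 -c "
from rig import job
print(job.close_job())"
```

```text
the job is handed in; nothing more can be done
None
```

The job is handed in with the arm still holding: the head was level with the clip to within about 1 mm by my measurements, and the cam lever was then pushed to its stop at about +24 mm; the mug, tomato and glass were not touched, and I got no verdict back.

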